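# Set the guide roller gap with its eccentric bolt and check it with the go gauge

### The arm

A 7-joint arm with a two-finger parallel gripper is mounted at the origin on the work surface. World frame = base frame: x ahead of the robot, y to its left, z up, the work surface at z = 0. Lengths are in m, angles in rad, forces in N, time in s.
With the tool pointing down it reaches from about 0.4 to 0.875 m from the base axis. Payload 19.3 kg.
Tool frame: the origin (TCP) lies where the fingers leave the gripper's body, on its centre line; the fingertips stand bot.tip_reach ahead of it and the grasp point (between the pads) lies 54 mm ahead of it (bot.tip_reach is the distance from the TCP to the fingertips, in m); z points along the fingers, y is the line along which they close (so a half turn about z gives the same grasp; the last joint's range is limited). The gripper opens to 85 mm and grips with 20 to 120 N. Pads are 22 mm wide; open, the fingers measure 114 mm over their backs; the gripper's body (76 mm by 85 mm) begins 54 mm behind the grasp point. The pads swing forward as they close: fully open they stand 13 mm farther back than shut.
Start: joints at [1.175, 0.521, -0.036, 1.599, 0.021, 1.021, -0.113], TCP at [0.2, -0.592, 0.304] pointing down, gripper open.
Joint ranges: [-2.91, 2.91], [-0.3, 2.13], [-1.5, 1.42], [0.17, 2.43], [-1.26, 4.41], [0.16, 1.93], [-2.52, 2.52]. Speed limits (rad/s): [1.89, 1.89, 2.39, 2.39, 3.01, 3.01, 3.01].

### API

Orientations are given as [roll, pitch, yaw] about the fixed x, y, z axes, in that order (R = Rz(yaw) Ry(pitch) Rx(roll)).
In Python, from workcell import bot gives the robot as it stands. The module is installed in compiled form; this text tells all that it offers.
- The arm moves only by the shell command python3 -m jog 'ROWS' [FORCE]. ROWS is JSON, a list that holds one entry, the list of rows, each a list of 7 numbers: the shift along the tool's x, y, z in mm, then the turn, a rotation vector about the tool's x, y, z in rad, then the opening, from 0 (shut) to 1 (fully open). In form: [[[tx, ty, tz, wx, wy, wz, fingers], ...]]. A call has 1 to 5 rows; each row shifts and turns the commanded pose from where the row before left it, along the tool's axes as they then stand; what a row does not reach is not made up. A row lasts 1/10 s, in which the tool goes at most 50 mm and 8.59 degrees, less where a joint would pass 70% of its speed; a pose out of reach is approached as far as the arm can. A call is refused whole if a number of a shift passes 50 or a number of a turn 0.15, either way. A call with a gripper value outside its range is refused whole. The fingers move at their own pace and stop on an object; FORCE is the grip in N (left out, the last holds). Time passes only in rows, so rows that do not move let the fingers close. It gives the time, the measured TCP pose, the force, the opening and the grip force at its end, in the units of the state.
- bot.observe(): the state, without advancing time (a new reading comes with each control period).
- bot.grab_frame(name): name is "side" or "top" or "wrist"; returns a dict with "img" (420x560x3 uint8, red, green, blue), "intrinsics" (3x3 intrinsics, pixels), "R" (3x3) and "t" (3): a world point X has camera coordinates R X + t; the wrist camera has in their place "tool_from_camera" (4x4, takes a point from camera to tool coordinates, whose origin is the TCP and whose axes are the flange's). Camera axes: x right, y down, z forward; pixel columns grow to the right and rows downward; lengths in m; the calibration is good to about 2 mm. A picture is of the moment at which its call begins: read the wrist's pose just before it. There is no depth.
- bot.job_done(): hands the job in; it is judged then, once.
Trained networks look in a picture, given as the dict that the camera call returned (one of the last four; its "shot" number tells which), for a name from the list of things; names that differ only in an ending like _2 or _b are one class to them, and where a whole thing is asked for, a point or a joint stands for the part that bears it (a point fixed in the world has none). Each returns a list of dicts, best first, with "conf" (0 to 1); they miss things now and then, are a little off and sometimes report something else, mostly with a low value. They report only what shows in the picture. A call takes as long as a camera call.
- bot.trace(query, picture): "region" (420x560 bool, what is visible of it).
- bot.spot_point(query, picture): "xyz" ([x, y, z] in m, in world coordinates, good to about 4 mm: a listed point, or the origin of a listed thing).
The state is a dict: "clock": time; "qpos": joint angles; "qd": joint speeds; "joint_efforts": joint torques, N m; "position": TCP position; "tool_rot": TCP orientation; "force": force on the tool from outside, world axes, zero at the start; "moment": the same for the moment, N m; "grip_width": finger opening in m; "finger_force": force on a finger pad.
Only numpy, scipy, OpenCV 4.12 (cv2) and the standard library are available. Lean on these libraries where they do the work, as an engineer would, in place of code of your own. Each camera call takes 0.05 s, during which the arm holds its last target. There are 200 camera calls.

### The job

On the small guide-roller fixture, turn the eccentric bolt by its black grip bar until its yellow pointer stands at the middle of the green mark, so that the gap between the orange roller and the aluminium rail is set. Then check the gap with the green-handled go gauge: lower it upright into the gap, beside the roller at the black line on the rail, until it stands fully down on the base plate, and leave it standing there with the bolt still at the green mark.

Things in the scene. Friction and masses are not known exactly. Their poses are not given: they have to be found in the camera images.
- eccentric (a joint): Angle of the eccentric bolt, rad: 0 = gap tightest, grows clockwise seen from above (gap widens), stop at 2.6. Pointer at the middle of the green mark: 1.35; the mark covers about 1.2 to 1.5. Starts at 0.05 to 0.5, stays where left, takes about 0.15 N m to turn. Gap between roller and rail: 19 mm at 0, 28 mm at 1.35, 31 mm at 1.57.
- bolt_grip (a point): Point in the black grip bar on the bolt's vertical axis, 56 mm above the table; turns with it. z up, x along the bar to the yellow pointer. Bar 50 mm (x) by 14 mm (y: pinch across this), 40 to 68 mm above the table. Below it the orange roller, 60 mm diameter, 12 mm off-centre, top at 34 mm; base plate 160 x 165 x 8 mm; scale with green mark, 28 mm high, 56 to 70 mm from the axis.
- gap_floor (a point): Fixed point on the base plate (8 mm above the table), mid-gap as when set, at the black line on the rail. x along the rail, y across the gap from roller to rail, z up. At joint 0 the bar's x is this x. Rail 120 mm long, its face 14 mm from this point, upright to 24 mm above the table, then leaning 8 mm outward to its top at 34 mm; the roller's top edge is bevelled alike.
- gauge_green: Green-handled go gauge, loose steel block standing upright; origin: centre of underside, z up. 40 mm (x) by 24 mm thick (y), lowest 4 mm 18 mm thick; steel 60 mm tall, green handle 36 x 20 mm above it to 100 mm. 0.15 to 0.3 kg. In the gap its y lies across, either way round; held 86 mm up, fingers clear the bolt's bar. Look-alikes: red handle (34 mm thick), blue (16 mm).

How it is judged:
On the way:
1. the bolt's pointer is at the green mark (joint 1.13 to 1.57) with the gauge not yet in the gap (value of joint eccentric between 1.13 and 1.57 rad and horizontal distance between gauge_green and gap_floor above 0.06 m), for 0.2 s.
At the end, for the whole second after the job is handed in: Bolt at the green mark (joint 1.35 within 0.22 rad); green-handled gauge at rest in the gap: upright within 0.15 rad, thickness across the gap within 0.26 rad, down on the base plate within 5 mm, at the black line within 18 mm along the rail, 10 mm across (value of joint eccentric between 1.13 and 1.57 rad and x of gauge_green in the frame of gap_floor between -0.018 and 0.018 m and y of gauge_green in the frame of gap_floor between -0.01 and 0.01 m and z of gauge_green in the frame of gap_floor between -0.005 and 0.005 m and angle between gauge_green's own z axis and vertical below 0.15 rad and angle between the y axis of gauge_green and the y axis of gap_floor, either way round below 0.26 rad and linear speed of gauge_green below 0.02 m/s); the robot touches nothing.
It also fails if it takes over 53 s, if anything falls off the work surface, if the arm or the gripper's body presses on something with over 40 N, if the wrist force passes 120 N, or if a joint passes its speed limit or range.

## Working session

There is one attempt and no reset: what is moved stays moved. The work goes in short steps, Python scripts to look and compute and a shell command to move; the robot and the scene stay as the last step left them, time stands still between calls to the robot, and variables do not carry over. Pictures are saved under pics/ and viewed, at most 10 in all, crops included, and the job is handed in when it is done.

```bash
mkdir -p pics
cat > h.py <<'E'
from workcell import bot
import numpy as np, cv2
from scipy.spatial.transform import Rotation as Ro
def save(f,n): cv2.imwrite('pics/'+n,cv2.cvtColor(f['img'],cv2.COLOR_RGB2BGR))
def cam(f):
    K=np.array(f['intrinsics'])
    return K,np.array(f['R']),np.array(f['t'])
def onplane(f,uv,z):
    K,R,t=cam(f); c=-R.T@t; d=R.T@np.linalg.solve(K,[uv[0],uv[1],1.]); return c+d*(z-c[2])/d[2]
def wristcam(f,s):
    T=np.eye(4);T[:3,:3]=Ro.from_euler('xyz',s['tool_rot']).as_matrix() ;T[:3,3]=s['position']
    M=T@np.array(f['tool_from_camera']); f=dict(f); f['R']=M[:3,:3].T; f['t']=-M[:3,:3].T@M[:3,3]; return f
E
python3 - <<'E'
from h import *
s=bot.observe(); print(s, bot.tip_reach)
for n in ('top','side'):
    f=bot.grab_frame(n); save(f,n+'1.png')
    for q in ('eccentric','bolt_grip','gap_floor','gauge_green'):
        print(n,q,[(np.round(d['xyz'],4),round(d['conf'],2)) for d in bot.spot_point(q,f)][:4])
E
```

```text
{'clock': 0.0, 'qpos': array([ 1.17479892,  0.5219845 , -0.03634497,  1.60003292,  0.02121044,
        1.0211041 , -0.11281386]), 'qd': array([-5.98941588e-04, -1.14940017e-03,  4.48774941e-05, -5.80321849e-04,
       -2.10181378e-03, -1.43356518e-03,  3.57437284e-04]), 'joint_efforts': array([-4.68050985e-04, -9.27132940e+01,  1.97950713e+00, -3.69936454e+01,
        1.77250343e-02,  8.30088858e-03, -9.67996516e-05]), 'position': array([ 0.19992985, -0.59187432,  0.30333496]), 'tool_rot': array([-3.14045220e+00,  8.30505077e-05,  3.25794757e-01]), 'force': array([0.21721646, 0.12804166, 0.41208457]), 'moment': array([ 0.05941822,  0.00707343, -0.03655936]), 'finger_force': 0.0, 'grip_width': 0.08539250123632632} 0.0726Traceback (most recent call last):
  File "<stdin>", line 6, in <module>
ValueError: it knows: bolt_grip, gap_floor, gauge_green
```

Run:
```python
from h import *
for n in ('top','side'):
    f=bot.grab_frame(n); save(f,n+'1.png')
    for q in ('bolt_grip','gap_floor','gauge_green'):
        print(n,q,[(np.round(d['xyz'],4),round(d['conf'],2)) for d in bot.spot_point(q,f)][:4])
```

```text
top bolt_grip [(array([ 0.5279, -0.1781,  0.0571]), 0.93)]
top gap_floor [(array([ 0.5594, -0.1442,  0.0128]), 0.7)]
top gauge_green [(array([ 0.4819,  0.036 , -0.0013]), 0.58)]
side bolt_grip [(array([ 0.5224, -0.1797,  0.0538]), 0.93)]
side gap_floor [(array([ 0.5498, -0.1425,  0.0075]), 0.85)]
side gauge_green [(array([4.781e-01, 3.250e-02, 2.000e-04]), 0.78)]
```

View pics/top1.png

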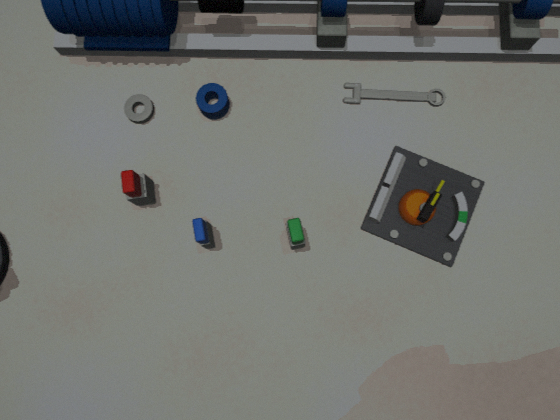

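View pics/side1.png

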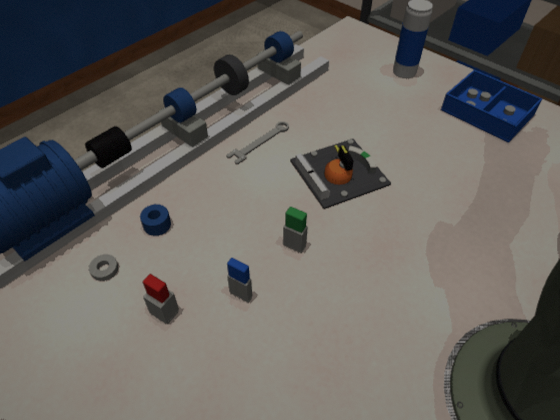

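The top view shows the fixture at about (422,205), with the rail on its left from (398,155) to (377,218). The pointer is up-right at (440,185), the green mark is at (462,216), and the green gauge is at (295,232). The network points agree with this. I'm moving above the bolt.

```bash
python3 -m jog '[[[37,-24,0,0,0,0,1],[37,-24,0,0,0,0,1],[37,-24,0,0,0,0,1],[37,-24,0,0,0,0,1],[37,-24,0,0,0,0,1]]]' 40
python3 -m jog '[[[37,-24,0,0,0,0,1],[37,-24,0,0,0,0,1],[37,-24,0,0,0,0,1],[37,-24,0,0,0,0,1],[37,-24,0,0,0,0,1]]]'
python3 -m jog '[[[37,-24,0,0,0,0,1],[37,-24,0,0,0,0,1],[0,0,0,0,0,-0.148,1],[0,0,0,0,0,-0.148,1],[0,0,0,0,0,-0.148,1]]]'
python3 -m jog '[[[0,0,0,0,0,-0.148,1],[0,0,0,0,0,-0.148,1],[0,0,0,0,0,-0.148,1],[0,0,0,0,0,-0.148,1],[0,0,0,0,0,-0.148,1]]]'
python3 -m jog '[[[0,0,0,0,0,-0.148,1],[0,0,0,0,0,-0.148,1],[0,0,0,0,0,-0.148,1],[0,0,0,0,0,-0.148,1],[0,0,0,0,0,-0.148,1]]]'
python3 -m jog '[[[0,0,0,0,0,-0.148,1],[0,0,0,0,0,-0.148,1],[0,0,0,0,0,0,1]]]'
python3 - <<'E'
from h import *
s=bot.observe(); f=bot.grab_frame('wrist'); save(f,'w1.png'); print(s['position'],s['tool_rot'],s['qpos'],f['tool_from_camera'])
f0=f;f=wristcam(f,s)
for q in ('bolt_grip','gap_floor'):
    for d in bot.spot_point(q,f0)[:2]: print(q,np.round(d['xyz'],4),d['conf'])
K,R,t=cam(f)
for p in [(.525,-.179,.056),(.555,-.143,.008)]:
    c=K@(R@p+t); print(c[:2]/c[2])
E
```

```text
clock: 0.95
position: [0.3377, -0.4177, 0.3041]
tool_rot: [3.141, -0.0, 0.326]
force: [1.3, -1.3, -0.8]
grip_width: 0.0858
finger_force: 0.0
clock: 1.45
position: [0.4746, -0.2448, 0.3041]
tool_rot: [3.141, -0.0, 0.326]
force: [1.0, -0.2, 0.5]
grip_width: 0.0853
finger_force: 0.0
clock: 1.95
position: [0.5287, -0.1768, 0.3039]
tool_rot: [3.142, 0.0, 0.777]
force: [0.1, 0.4, 0.5]
grip_width: 0.0849
finger_force: 0.0
clock: 2.45
position: [0.5285, -0.1772, 0.304]
tool_rot: [3.141, 0.0, 1.516]
force: [0.3, 0.6, 0.7]
grip_width: 0.0855
finger_force: 0.0
clock: 2.95
position: [0.5285, -0.1773, 0.304]
tool_rot: [3.142, 0.0, 2.256]
force: [0.1, -0.3, -0.4]
grip_width: 0.0856
finger_force: 0.0
clock: 3.25
position: [0.5284, -0.1774, 0.3038]
tool_rot: [3.141, -0.0, 2.548]
force: [-0.5, 0.9, -0.5]
grip_width: 0.0853
finger_force: 0.0
[ 0.52841739 -0.17741181  0.30381181] [ 3.14136740e+00 -2.55830622e-04  2.54821293e+00] [ 0.71492294  0.48794923 -0.68887421  1.75559269  0.35547814  1.02628017
  0.87347052] [[ 8.52251508e-04 -9.51832679e-01 -3.06616739e-01  7.87685549e-02]
 [ 9.99999606e-01  7.35315579e-04  4.96886684e-04  2.29415034e-04]
 [-2.47492918e-04 -3.06617042e-01  9.51832931e-01 -6.94769160e-02]
 [ 0.00000000e+00  0.00000000e+00  0.00000000e+00  1.00000000e+00]]
bolt_grip [ 0.5264 -0.1801  0.052 ] 0.82
gap_floor [ 0.5547 -0.1421  0.0067] 0.83
[273.64664155 180.19414481]
[319.49614291 173.70624194]
```

View pics/w1.png

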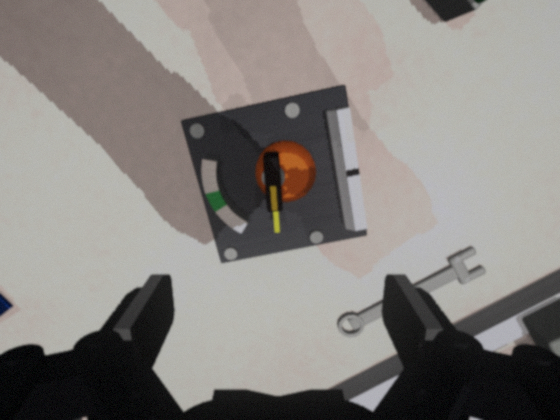

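The wrist view shows the bar from about (271,153) to (276,211), with the pointer tip at (277,232). The rail is on the right with its black line at (352,173), and the green mark is at (216,201). Next I'll convert these pixels to positions.

Run:
```python
from h import *
s=bot.observe(); f0=bot.grab_frame('wrist'); f=wristcam(f0,s)
P=lambda u,v,z: onplane(f,(u,v),z)[:2]
yaw=lambda a,b: np.arctan2(*(b-a)[::-1])
a,b=P(271.5,154,.068),P(275,210,.068); print('bar',a,b,(a+b)/2,yaw(a,b))
a,b=P(274,188,.068),P(277,231,.068); print('ptr',a,b,yaw(a,b))
c=[P(182,121,.008),P(345,86,.008),P(366,235,.008),P(221,262,.008)]
print('plate',np.round(c,4),[np.linalg.norm(c[i]-c[i-1]) for i in range(4)],yaw(c[1],c[2]),yaw(c[0],c[3]))
print('rail outer top',P(348,107,.034),P(366,230,.034),yaw(P(348,107,.034),P(366,230,.034)),'black',P(352,173,.034))
g=P(216,201,.028);print('green',g)
im=f['img'].astype(int)
m=((im[...,0]>150)&(im[...,1]>130)&(im[...,2]<60)); v,u=np.nonzero(m)
if len(u): print(len(u),u.min(),u.max(),v.min(),v.max(),cv2.fitLine(np.c_[u,v].astype(np.float32),2,0,.01,.01).ravel())
for d in bot.trace('bolt_grip',f0)[:1]:
    v,u=np.nonzero(d['region']);print('region',len(u),u.min(),u.max(),v.min(),v.max())
```

```text
bar [ 0.50300425 -0.16580085] [ 0.54574767 -0.1915744 ] [ 0.52437596 -0.17868763] -0.5426100119193129
ptr [ 0.52864105 -0.18087911] [ 0.56324716 -0.2014019 ] -0.5352856267450307
plate [[ 0.4343 -0.2265]
 [ 0.4968 -0.0773]
 [ 0.6412 -0.1378]
 [ 0.5782 -0.2873]] [np.float64(0.15622619209146324), np.float64(0.16173722706875526), np.float64(0.15661814310727218), np.float64(0.1621867452205849)] -0.39694357252120205 -0.39981936325366607
rail outer top [ 0.51134704 -0.08826737] [ 0.62386336 -0.13472109] -0.3915449144739791 black [ 0.56570703 -0.11642665]
green [ 0.51560054 -0.24242567]
47 274 279 212 229 [1.1627487e-01 9.9321705e-01 2.7627658e+02 2.1936171e+02]
region 3305 255 315 141 232
```

```bash
python3 -m jog '[[[2.6,-3.3,30,0,0,-0.052,1],[0,0,40,0,0,0,1],[0,0,40,0,0,0,1],[0,0,40,0,0,0,1],[0,0,25,0,0,0,1]]]' 40
python3 -m jog '[[[0,0,17,0,0,0,1],[0,0,0,0,0,0,1],[0,0,0,0,0,0,0],[0,0,0,0,0,0,0],[0,0,0,0,0,0,0]]]'
python3 -m jog '[[[0,0,0,0,0,0,0],[0,0,0,0,0,0,0],[0,0,0,0,0,0,0]]]'
```

```text
clock: 4.0
position: [0.5236, -0.1782, 0.1264]
tool_rot: [-3.141, -0.002, 2.596]
force: [0.5, -0.4, 0.4]
grip_width: 0.0855
finger_force: 0.0
clock: 4.5
position: [0.5249, -0.1787, 0.1129]
tool_rot: [3.141, 0.002, 2.597]
force: [0.4, -0.0, -0.4]
grip_width: 0.044
finger_force: 0.0
clock: 4.8
position: [0.5241, -0.1796, 0.1127]
tool_rot: [-3.139, 0.001, 2.597]
force: [-8.2, -4.2, 18.8]
grip_width: 0.0134
finger_force: 52.0
```

```bash
python3 -m jog '[[[0,0,0,0,0,0.1,0],[0,0,0,0,0,0.1,0],[0,0,0,0,0,0.1,0],[0,0,0,0,0,0.1,0],[0,0,0,0,0,0.1,0]]]'
python3 -m jog '[[[0,0,0,0,0,0.1,0],[0,0,0,0,0,0.1,0],[0,0,0,0,0,0.1,0],[0,0,0,0,0,0.1,0],[0,0,0,0,0,0.1,0]]]'
python3 -m jog '[[[0,0,0,0,0,0.1,0],[0,0,0,0,0,0.1,0],[0,0,0,0,0,0,0],[0,0,0,0,0,0,0]]]'
```

```text
clock: 5.3
position: [0.5246, -0.1791, 0.1128]
tool_rot: [-3.142, 0.001, 2.093]
force: [-3.7, -1.2, 12.1]
grip_width: 0.013
finger_force: 51.0
clock: 5.8
position: [0.5253, -0.1789, 0.1128]
tool_rot: [3.139, 0.001, 1.594]
force: [2.8, -2.7, 5.9]
grip_width: 0.0131
finger_force: 50.5
clock: 6.2
position: [0.5257, -0.1789, 0.1128]
tool_rot: [3.139, 0.0, 1.397]
force: [3.4, -3.1, 6.2]
grip_width: 0.0133
finger_force: 58.4
```

```bash
python3 -m jog '[[[0,0,0,0,0,0,1],[0,0,0,0,0,0,1],[0,0,0,0,0,0,1],[0,0,0,0,0,0,1],[0,0,-10,0,0,0,1]]]'
python3 -m jog '[[[0,0,-40,0,0,0,1],[0,0,-50,0,0,0,1],[0,0,-50,0,0,0,1],[0,0,-40,0,0,0,1],[0,0,0,0,0,0,1]]]'
python3 - <<'E'
from h import *
s=bot.observe(); f0=bot.grab_frame('wrist'); f=wristcam(f0,s); 
g=bot.spot_point('gap_floor',f0)+bot.spot_point('bolt_grip',f0)
for d in g: print(np.round(d['xyz'],4),d['conf'])
im=f['img'].astype(int)
m=((im[...,0]>140)&(im[...,1]>120)&(im[...,2]<70)); v,u=np.nonzero(m); L=cv2.fitLine(np.c_[u,v].astype(np.float32),2,0,.01,.01).ravel()
a,b=[onplane(f,L[2:]+k*L[:2],.068)[:2] for k in(-10,10)]; print(len(u),L,a,b,np.arctan2(*(b-a)[::-1]))
cv2.imwrite('pics/w2.png',cv2.cvtColor(f['img'],cv2.COLOR_RGB2BGR))
t=bot.grab_frame('top')
for d in bot.trace('gauge_green',t)[:1]:
    v,u=np.nonzero(d['region']); print('gauge',d['conf'],len(u),u.min(),u.max(),v.min(),v.max())
im=t['img'].astype(int); m=(im[...,1]>im[...,0]+40)&(im[...,1]>im[...,2]+40); m[:,340:]=0
v,u=np.nonzero(m); r=cv2.minAreaRect(np.c_[u,v].astype(np.float32)); print(r)
p=[onplane(t,q,.1)[:2] for q in cv2.boxPoints(r)]; print(np.round(p,4),np.mean(p,0))
E
```

```text
clock: 6.7
position: [0.5239, -0.1782, 0.1213]
tool_rot: [-3.14, -0.0, 1.398]
force: [0.4, -0.0, 0.6]
grip_width: 0.0836
finger_force: 0.0
clock: 7.2
position: [0.5259, -0.1787, 0.308]
tool_rot: [3.133, 0.001, 1.398]
force: [0.2, 0.6, -0.6]
grip_width: 0.0855
finger_force: 0.0
[ 0.5604 -0.141   0.0048] 0.6
[ 0.5252 -0.1825  0.0557] 0.95
124 [ 5.1036417e-03 -9.9998695e-01  2.7511292e+02  2.0939516e+02] [ 0.51985275 -0.21093761] [ 0.52323155 -0.19231592] 1.3913047716169598
gauge 0.7 434 287 304 218 249
((295.2884826660156, 229.44229125976562), (22.161123275756836, 11.374736785888672), 78.69007110595703)
[[0.4926 0.0441]
 [0.4965 0.0271]
 [0.4632 0.0198]
 [0.4594 0.0366]] [0.47793547 0.03188512]
```

View pics/w2.png

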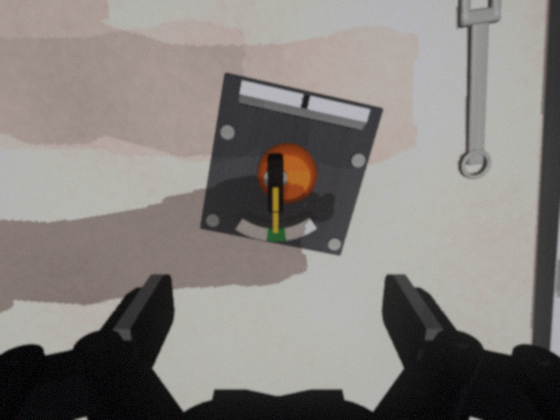

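The pointer stands at the middle of the green mark at (276,235), and the measured joint angle is about 1.355. I'm going over the gauge next.

```bash
python3 -m jog '[[[40,-17,0,0,0,0,1],[40,-17,0,0,0,0,1],[40,-17,0,0,0,0,1],[40,-17,0,0,0,0,1],[40,-16,0,0,0,0,1]]]'
python3 -m jog '[[[0,0,0,0,0,0.148,1],[0,0,0,0,0,0.148,1],[0,0,0,0,0,0.148,1],[0,0,0,0,0,0.148,1],[0,0,0,0,0,0.148,1]]]'
python3 -m jog '[[[0,0,0,0,0,0.148,1],[0,0,0,0,0,0.148,1],[0,0,0,0,0,0.148,1],[0,0,0,0,0,0,1]]]'
python3 - <<'E'
from h import *
s=bot.observe(); f0=bot.grab_frame('wrist'); f=wristcam(f0,s); save(f,'w3.png'); print(s['qpos'])
for d in bot.spot_point('gauge_green',f0): print(np.round(d['xyz'],4),d['conf'])
im=f['img'].astype(int); m=((im[...,1]>im[...,0]+40)&(im[...,1]>im[...,2]+40)).astype(np.uint8)
v,u=np.nonzero(m); print(len(u)); r=cv2.minAreaRect(np.c_[u,v].astype(np.float32)); print(r)
E
```

```text
clock: 7.95
position: [0.4751, 0.0345, 0.3011]
tool_rot: [-3.14, 0.0, 1.398]
force: [1.3, 0.7, 0.8]
grip_width: 0.0852
finger_force: 0.0
clock: 8.45
position: [0.4758, 0.0331, 0.301]
tool_rot: [-3.141, 0.002, 0.652]
force: [-0.1, -0.6, 0.6]
grip_width: 0.0854
finger_force: 0.0
clock: 8.85
position: [0.4759, 0.0332, 0.3011]
tool_rot: [-3.142, 0.002, 0.211]
force: [-0.5, 0.6, 0.4]
grip_width: 0.0854
finger_force: 0.0
[-0.04936294  0.29591637 -0.17720961  1.97305221  0.0666434   0.87979147
 -1.62118311]
[0.4777 0.0363 0.0016] 0.88
170
((413.13507080078125, 186.79690551757812), (293.3787536621094, 9.398076057434082), 4.534656047821045)
```

View pics/w3.png

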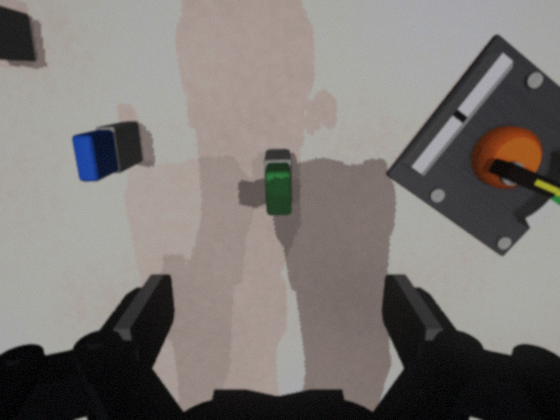

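The green handle shows centred at u≈278, with its top face at v≈187–214. It lines up vertically with the tool.

Run:
```python
from h import *
s=bot.observe(); f0=bot.grab_frame('wrist'); f=wristcam(f0,s)
im=f['img'].astype(int); m=((im[...,1]>im[...,0]+20)&(im[...,1]>im[...,2]+20)); m[:,350:]=0;m[:,:230]=0
v,u=np.nonzero(m); r=cv2.minAreaRect(np.c_[u,v].astype(np.float32)); print(len(u),r,v.min(),v.max())
print([(y,u[v==y].min(),u[v==y].max()) for y in range(v.min(),v.max()+1,5)])
print(im[160:220:3,278])
p=[onplane(f,(278,q),.1) for q in(v.max(),200)];print(p)
K,R,t=cam(f)
for x in(-18,0,18):
    c=K@(R@(np.r_[.4775,.034,.1]+x*1e-3*np.array([np.cos(.211),np.sin(.211),0]))+t); print(x,c[:2]/c[2])
```

```text
1006 ((278.0, 189.0), (48.0, 24.0), 90.0) 165 213
[(165, np.int64(270), np.int64(282)), (170, np.int64(268), np.int64(287)), (175, np.int64(266), np.int64(290)), (180, np.int64(266), np.int64(289)), (185, np.int64(266), np.int64(289)), (190, np.int64(267), np.int64(289)), (195, np.int64(267), np.int64(289)), (200, np.int64(268), np.int64(289)), (205, np.int64(268), np.int64(289)), (210, np.int64(269), np.int64(289))]
[[100  99  95]
 [ 60  72  61]
 [ 30  52  34]
 [ 33  53  33]
 [ 35  81  41]
 [ 46 113  57]
 [ 41  86  48]
 [ 36  73  42]
 [ 30  66  32]
 [ 37  72  42]
 [ 38  73  39]
 [ 37  70  39]
 [ 36  63  36]
 [ 34  63  35]
 [ 35  65  40]
 [ 34  64  37]
 [ 32  61  36]
 [ 34  63  36]
 [ 49  62  45]
 [104  96  90]]
[array([0.46248584, 0.03026172, 0.1       ]), array([0.47294737, 0.03260061, 0.1       ])]
-18 [277.32579927 216.0257703 ]
0 [277.52014317 194.14389596]
18 [277.72232484 171.3795391 ]
```

```bash
python3 -m jog '[[[3,0,30,0,0,0,1],[0,0,40,0,0,0,1],[0,0,40,0,0,0,1],[0,0,30,0,0,0,1],[0,0,21,0,0,0,1]]]' 60
python3 -m jog '[[[0,0,0,0,0,0,1],[0,0,0,0,0,0,0],[0,0,0,0,0,0,0],[0,0,0,0,0,0,0],[0,0,0,0,0,0,0]]]'
python3 -m jog '[[[0,0,0,0,0,0,0],[0,0,0,0,0,0,0]]]'
```

```text
clock: 9.5
position: [0.4783, 0.0336, 0.1388]
tool_rot: [-3.141, 0.002, 0.217]
force: [0.8, 0.1, -0.0]
grip_width: 0.0856
finger_force: 0.0
clock: 10.0
position: [0.4795, 0.0337, 0.1417]
tool_rot: [3.142, -0.001, 0.214]
force: [0.3, -0.2, -0.3]
grip_width: 0.0283
finger_force: 0.0
clock: 10.2
position: [0.4795, 0.0337, 0.1417]
tool_rot: [3.141, -0.001, 0.214]
force: [-2.2, -0.1, 12.2]
grip_width: 0.019
finger_force: 58.1
```

```bash
python3 -m jog '[[[0,0,-20,0,0,0,0],[0,0,-30,0,0,0,0],[0,0,-40,0,0,0,0],[0,0,-30,0,0,0,0],[7,37,0,0,0,0,0]]]'
python3 -m jog '[[[7,37,0,0,0,0,0],[7,37,0,0,0,0,0],[7,37,0,0,0,0,0],[8,37,0,0,0,0,0],[0,0,0,0,0,0.122,0]]]'
python3 -m jog '[[[0,0,0,0,0,0.122,0],[0,0,0,0,0,0.122,0],[0,0,0,0,0,0.122,0],[0,0,0,0,0,0.122,0],[0,0,0,0,0,0,0]]]'
python3 -m jog '[[[0,0,0,0,0,0,0],[0,0,0,0,0,0,0]]]'
python3 - <<'E'
from h import *
s=bot.observe(); f0=bot.grab_frame('wrist'); f=wristcam(f0,s); save(f,'w4.png'); print(s['qpos'])
for d in bot.spot_point('gap_floor',f0): print(np.round(d['xyz'],4),d['conf'])
np.save('w4.npy',{'R':f['R'],'t':f['t'],'intrinsics':f['intrinsics']},allow_pickle=True)
E
```

```text
clock: 10.7
position: [0.4945, 0.0023, 0.265]
tool_rot: [-3.141, -0.006, 0.22]
force: [1.7, -0.0, -3.6]
grip_width: 0.019
finger_force: 59.1
clock: 11.2
position: [0.5541, -0.1447, 0.2608]
tool_rot: [3.14, -0.0, 0.087]
force: [-0.5, -0.4, -2.8]
grip_width: 0.0192
finger_force: 59.3
clock: 11.7
position: [0.5534, -0.1393, 0.261]
tool_rot: [3.141, 0.0, -0.398]
force: [-1.2, -1.8, -2.2]
grip_width: 0.019
finger_force: 59.3
clock: 11.9
position: [0.5535, -0.1394, 0.2609]
tool_rot: [-3.141, 0.0, -0.393]
force: [-0.7, -0.3, -1.9]
grip_width: 0.0191
finger_force: 59.2
[ 0.12397401  0.48594625  0.02635686  1.79105822 -0.0163284   0.86484928
 -1.80607177]
[ 0.5583 -0.1427  0.0084] 0.73
```

View pics/w4.png

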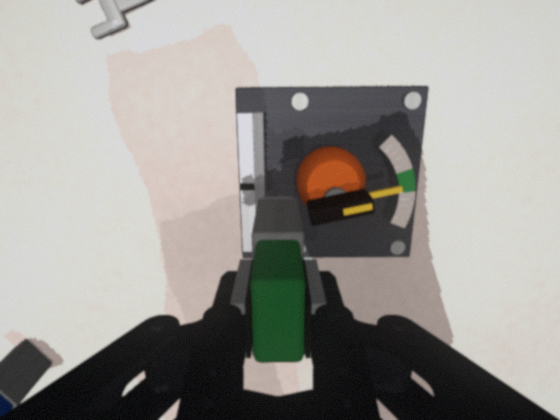

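The rail is on the left: its white top spans u 238–253 and the slope's lower edge is at u≈265. The black line is at v≈186, and the roller's left edge is at u≈296. The plate's edges line up with the tool.

Run:
```python
from h import *
f=np.load('w4.npy',allow_pickle=True).item(); s=bot.observe()
Rt=Ro.from_euler('xyz',s['tool_rot']).as_matrix(); o=s['position']; print(o)
T=lambda p: np.round((Rt.T@(p-o))*1e3,1)
print('face',T(onplane(f,(265,186),.024)),'top edge',T(onplane(f,(253,186),.034)),'black',T(onplane(f,(246,186),.034)))
print('roller left z.024',T(onplane(f,(296,185),.024)),'center z.034',T(onplane(f,(331,178),.030)))
print('plate TL,TR',T(onplane(f,(237,88),.008)),T(onplane(f,(428,87),.008)),T(onplane(f,(243,257),.008)),T(onplane(f,(411,257),.008)))
a,b=onplane(f,(343,212),.068),onplane(f,(372,207),.068);print('ptr',T(a),T(b),np.arctan2(*(b-a)[1::-1]))
im=cv2.imread('pics/w4.png')[186-25:186-20]; g=im.mean(0).astype(int)
print(g[230:310:2].tolist())
```

```text
[ 0.55347811 -0.13955602  0.26089664]
face [ -1.2 -11.5 236.9] top edge [  1.4 -21.2 226.9] black [  1.4 -27.1 226.9]
roller left z.024 [-2.000e-01  1.550e+01  2.369e+02] center z.034 [  7.5  44.8 230.9]
plate TL,TR [ 80.  -35.  252.9] [ 81.2 126.2 252.9] [-77.1 -34.2 252.9] [-76.7 130.1 252.9]
ptr [-10.   49.5 192.9] [ -6.   71.3 192.9] -1.781019719625159
[[194, 201, 216], [196, 202, 216], [197, 203, 216], [194, 201, 213], [168, 169, 175], [216, 209, 209], [222, 216, 215], [222, 216, 216], [223, 217, 217], [222, 215, 215], [223, 216, 216], [215, 209, 208], [168, 164, 165], [149, 147, 150], [145, 144, 147], [149, 149, 149], [143, 142, 144], [93, 92, 93], [64, 61, 62], [78, 73, 74], [79, 74, 75], [81, 76, 78], [81, 77, 78], [80, 75, 76], [76, 71, 72], [64, 61, 63], [56, 52, 54], [51, 48, 49], [53, 50, 52], [53, 50, 53], [53, 50, 52], [53, 50, 52], [52, 49, 50], [47, 45, 48], [44, 43, 48], [36, 43, 64], [25, 43, 87], [21, 45, 103], [22, 50, 111], [21, 52, 117]]
```

```bash
python3 -m jog '[[[1.5,1.2,20,0,0,0,0],[0,0,30,0,0,0,0],[0,0,20,0,0,0,0],[0,0,9,0,0,0,0],[0,0,0,0,0,0,0]]]'
python3 -m jog '[[[0,0,3,0,0,0,0],[0,0,3,0,0,0,0],[0,0,3,0,0,0,0],[0,0,3,0,0,0,0],[0,0,0,0,0,0,0]]]'
```

```text
clock: 12.5
position: [0.5541, -0.1412, 0.1811]
tool_rot: [3.141, 0.002, -0.396]
force: [0.4, 0.5, -2.1]
grip_width: 0.0193
finger_force: 59.3
clock: 13.0
position: [0.5543, -0.1411, 0.1697]
tool_rot: [3.142, 0.0, -0.396]
force: [0.1, 0.3, -2.7]
grip_width: 0.0192
finger_force: 59.3
```

```bash
python3 -m jog '[[[0,0,3,0,0,0,0],[0,0,3,0,0,0,0],[0,0,2,0,0,0,0],[0,0,2,0,0,0,0],[0,0,0,0,0,0,0]]]'
python3 -m jog '[[[0,0,2,0,0,0,0],[0,0,2,0,0,0,0],[0,0,2,0,0,0,0],[0,0,2,0,0,0,0],[0,0,0,0,0,0,0]]]'
```

```text
clock: 13.5
position: [0.5543, -0.1411, 0.1596]
tool_rot: [3.142, 0.0, -0.396]
force: [-0.8, -0.9, -2.3]
grip_width: 0.0194
finger_force: 59.3
clock: 14.0
position: [0.5543, -0.1411, 0.1516]
tool_rot: [3.142, 0.0, -0.396]
force: [-0.0, 1.1, -2.5]
grip_width: 0.0189
finger_force: 59.3
```

Sliding down freely with no side force. I'll feel for the floor now.

```bash
python3 -m jog '[[[0,0,1,0,0,0,0],[0,0,1,0,0,0,0],[0,0,0,0,0,0,0]]]'
python3 -m jog '[[[0,0,1,0,0,0,0],[0,0,0,0,0,0,0]]]'
```

```text
clock: 14.3
position: [0.5545, -0.1412, 0.1499]
tool_rot: [-3.142, -0.0, -0.396]
force: [0.3, -0.1, -1.9]
grip_width: 0.0193
finger_force: 59.6
clock: 14.5
position: [0.5547, -0.1412, 0.1497]
tool_rot: [-3.141, -0.001, -0.396]
force: [-3.6, -0.0, 13.9]
grip_width: 0.0192
finger_force: 61.6
```

It touched the floor at the expected height. Now I release, back off and check.

```bash
python3 -m jog '[[[0,0,-0.5,0,0,0,0.3],[0,0,0,0,0,0,0.6],[0,0,0,0,0,0,1],[0,0,0,0,0,0,1],[0,0,0,0,0,0,1]]]'
python3 -m jog '[[[0,0,-20,0,0,0,1],[0,0,-40,0,0,0,1],[0,0,-40,0,0,0,1],[0,0,-40,0,0,0,1],[0,0,-20,0,0,0,1]]]'
python3 -m jog '[[[0,0,0,0,0,0,1],[0,0,0,0,0,0,1]]]'
python3 - <<'E'
from h import *
s=bot.observe(); f0=bot.grab_frame('wrist'); f=wristcam(f0,s); save(f,'w5.png')
for q in('gauge_green','gap_floor'):
  for d in bot.spot_point(q,f0): print(q,np.round(d['xyz'],4),d['conf'])
im=f['img'].astype(int)
m=((im[...,0]>140)&(im[...,1]>120)&(im[...,2]<70)); v,u=np.nonzero(m); L=cv2.fitLine(np.c_[u,v].astype(np.float32),2,0,.01,.01).ravel()
a,b=[onplane(f,L[2:]+k*L[:2],.068)[:2] for k in(-10,10)]; print(len(u),L,np.arctan2(*(b-a)[::-1]))
E
```

```text
clock: 15.0
position: [0.5545, -0.1412, 0.1493]
tool_rot: [3.142, 0.0, -0.396]
force: [-0.8, 0.1, -0.6]
grip_width: 0.0816
finger_force: 0.0
clock: 15.5
position: [0.555, -0.1414, 0.3128]
tool_rot: [-3.141, -0.004, -0.396]
force: [-0.3, 0.2, -0.0]
grip_width: 0.0855
finger_force: 0.0
clock: 15.7
position: [0.5543, -0.1411, 0.3092]
tool_rot: [-3.141, -0.0, -0.396]
force: [0.3, -0.0, -1.5]
grip_width: 0.0852
finger_force: 0.0
gauge_green [ 0.5524 -0.1394  0.0106] 0.59
gap_floor [ 0.5569 -0.1398  0.0107] 0.71
162 [  0.90654725  -0.42210433 358.76544    185.99382   ] -1.5048194502557337
```

View pics/w5.png

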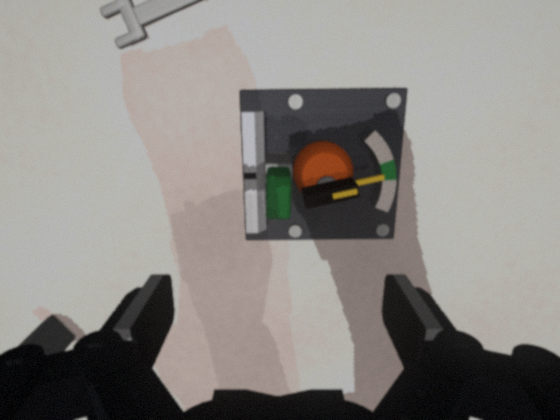

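The green gauge stands upright in the gap at (278,193), aligned with the rail and level with the black line. The pointer is at the green mark, unchanged since before insertion apart from parallax, and the gripper is clear.

```bash
python3 -c "from workcell import bot; print(bot.job_done())"
```

```text
the job is handed in; nothing more can be done
None
```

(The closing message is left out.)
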